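# Clear the latch bars by colour and start the jig's clamp spindle

### The arm

A 6-joint arm with a two-finger parallel gripper is mounted at the origin on the work surface. World frame = base frame: x ahead of the robot, y to its left, z up, the work surface at z = 0. Lengths are in m, angles in rad, forces in N, time in s.
With the tool pointing down it reaches from about 0.275 to 0.85 m from the base axis. Payload 5.2 kg.
Tool frame: the origin (TCP) lies at the very end of the fingers, on their centre line; the grasp point (between the pads) lies 19 mm behind it; z points along the fingers, y is the line along which they close (so a half turn about z gives the same grasp; the last joint's range is limited). The gripper opens to 85 mm and grips with 20 to 120 N. Pads are 22 mm wide; open, the fingers measure 114 mm over their backs; the gripper's body (76 mm by 85 mm) begins 54 mm behind the grasp point. The pads swing forward as they close: fully open they stand 13 mm farther back than shut.
Start: joints at [-1.372, 0.259, 1.535, -0, 1.348, -0.203], TCP at [0.215, -0.506, 0.231] pointing down, gripper open.
Joint ranges: [-3.14, 3.14], [-0.91, 2.08], [0.19, 2.58], [-1.22, 4.36], [0.22, 2.71], [-3.12, 3.12]. Speed limits (rad/s): [2.57, 2.57, 3.14, 3.14, 3.14, 3.14].

### API

Orientations are given as a unit quaternion [w, x, y, z].
In Python, from workcell import env gives the robot as it stands.
- The arm moves only by the tool apply_moves, never from a script. Its argument "motion" is a list of rows, each a list of 2 entries, a list of its own where there are three numbers: the shift along the tool's x, y, z in cm, then the turn, a rotation vector about the tool's x, y, z in rad. A call has 1 to 5 rows; each row shifts and turns the commanded pose from where the row before left it, along the tool's axes as they then stand; what a row does not reach is not made up. A row lasts 1/10 s, in which the tool goes at most 50 mm and 8.59 degrees, less where a joint would pass 70% of its speed; a pose out of reach is approached as far as the arm can. A call with a gripper value outside its range is refused whole. "claw" is the closure, from 0 (fully open) to 1 (shut), set as the call begins (left out, the last holds). The fingers move at their own pace and stop on an object; the grip force is fixed at half the most. Time passes only in rows, so rows that do not move let the fingers close. It gives the time, the measured TCP pose, the force, the opening and the grip force at its end, in the units of the state.
- env.get_obs(): the state, without advancing time (a new reading comes with each control period).
- env.capture(name): name is "side" or "top"; returns the picture (480x640x3 uint8, blue, green, red); there is no depth.
- env.get_calibration(name): a dict with "K" (3x3 intrinsics, pixels), "rvec" (rotation vector, rad) and "tvec" (3), from world to camera coordinates, as OpenCV has them. Camera axes: x right, y down, z forward; pixel columns grow to the right and rows downward; lengths in m; the calibration is good to about 2 mm. A picture is of the moment at which its call begins. get_calibration takes no time and is no camera call.
- env.sign_off(): hands the job in; it is judged then, once.
The state is a dict: "t": time; "joints": joint angles; "joint_velocities": joint speeds; "joint_torque": joint torques, N m; "tcp_pos": TCP position; "eef_rot": TCP orientation; "wrist_force": force on the tool from outside, world axes, zero at the start; "moment": the same for the moment, N m; "width": finger opening in m; "grip_force": force on a finger pad.
Only numpy, scipy, OpenCV 4.12 (cv2) and the standard library are available. Lean on these libraries where they do the work, as an engineer would, in place of code of your own. Each camera call takes 0.05 s, during which the arm holds its last target. There are 200 camera calls.

### The job

Get the lock jig ready: first put the two latch bars lying on the bench into the small empty bins of their colours beside the jig (blue end to the blue bin, red to the red). Then start the jig's square-headed spindle: turn it backward (counter-clockwise from above) until you feel it drop into its thread, turn it forward one full turn from there, and finish while still gripping its head, holding it started, without letting go. Leave the other things on the bench where they are.

Things in the scene. Friction and masses are not known exactly. Their poses are not given: they have to be found in the camera images.
- spindle_head (a point): Centre of the spindle's square steel end (its head): 28 x 28 mm across the flats, 30 mm tall, so its top is 15 mm above this point. x and y axes are square to the flats and turn with the head; z up. A red dot on top lies towards its +x. Below it a round 24 mm threaded shank goes down into the boss.
- spindle: Spindle (head and shank), 0.55 kg, origin on its axis 55 mm below the head's centre. Turns about its upright axis with 0.02 Nm of friction and stays where left. It sinks by its own weight where the thread lets it, unless clamped: fingers straddling the flats loosely (about 2 mm of play in all) turn it and let it sink; a hard grip carries it and hides the drop.
- spindle_carrier (a joint): Height of the spindle in m: 0 at the start, -0.006 after the thread drop, -0.012 after one forward turn from there. On the shank just above the boss a yellow band 6 mm high sinks out of sight with the drop, and the red band 6 mm high above it sinks out of sight with the one forward turn.
- boss_top (a point): Centre of the boss's top face (dark, round, 50 mm across, 62 mm above the table); at the start the head spans 40 to 70 mm above it. Right-hand thread. The spindle starts on a flat land: turned backward 0.3 to 2.2 rad it stays level, then drops 6 mm; a stop blocks it 0.5 rad farther. Forward it then sinks 6 mm a turn. Turned forward from the land it only meets a stop.
- jig: Steel jig fixed to the table: plate 110 (x) x 190 (y) x 20 mm, the boss in its middle, low brass and aluminium blocks on the plate up to 32 mm above the table. Origin: centre of the underside.
- bar_blue: Loose square latch bar, 60 (x, its length) x 18 (y) x 20 (z) mm, 0.1 kg, steel with a blue plastic end on its +x side (26 mm long). Lies flat. Origin: centre of the underside.
- bin_blue: Fixed small empty open blue bin beside the jig, outside 150 (x) x 120 (y) x 55 mm high, walls and floor about 4 mm. Origin: centre of the underside. It may stand on the left or the right of the jig.
- bar_red: Loose square latch bar, 60 (x, its length) x 18 (y) x 20 (z) mm, 0.1 kg, steel with a red plastic end on its +x side (26 mm long). Lies flat. Origin: centre of the underside.
- bin_red: Fixed small empty open red bin beside the jig, outside 150 (x) x 120 (y) x 55 mm high, walls and floor about 4 mm. Origin: centre of the underside. It may stand on the left or the right of the jig.
- bush: Bystander, leave it alone: brass bush, ring 30 mm across, 22 mm tall, standing in front of the jig.
- grease_tin: Bystander, leave it alone: round yellow tin, 56 mm across, 70 mm tall.
- barrel: Bystander, leave it alone: brass lock cylinder 50 x 17 x 32 mm.
- screwdriver: Bystander, leave it alone: screwdriver lying beyond the jig.
- wrench: Bystander, leave it alone: open wrench on the left, fixed down.
- lock_case: Bystander, leave it alone: flat bright metal lock case 160 x 35 x 22 mm lying on the right.
There are look-alikes about, which are no part of the job. What is shaped like the bar_red but green is not meant.

How it is judged:
By the outcome, as a careful person would: the job done as asked, in the order asked, and still so for the second after the job is handed in, while the arm keeps its last pose, push and grip.
It also fails if it takes over 72 s, if anything falls off the work surface, if the arm or the gripper's body presses on something with over 40 N, if the wrist force passes 120 N, or if a joint passes its speed limit or range.

## Working session

There is one attempt and no reset: what is moved stays moved. The work goes in short steps, Python scripts to look and compute and a tool call to move; the robot and the scene stay as the last step left them, time stands still between calls to the robot, and variables do not carry over. Pictures are saved under pics/ and viewed, at most 10 in all, crops included, and the job is handed in when it is done.

Besides the shell and the picture viewer there is one more tool, called after "Request:" as a command line: name --argument value ..., lists and objects as JSON in quotes. apply_moves: Moves the arm, as the interface text tells. Its arguments: {"type":"object","properties":{"motion":{"type":"array","items":{"type":"array"}},"claw":{"type":"number"}},"required":["motion"]}

```bash
ls; mkdir -p pics
cat > h.py <<'E'
import numpy as np, cv2
from workcell import env
from scipy.spatial.transform import Rotation as R
def cal(n):
    c=env.get_calibration(n); return np.array(c["K"],float),cv2.Rodrigues(np.array(c["rvec"],float))[0],np.array(c["tvec"],float).ravel()
def px(n,u,v,z):
    K,Rm,t=cal(n); d=Rm.T@np.linalg.inv(K)@[u,v,1]; o=-Rm.T@t
    return o+d*(z-o[2])/d[2]
def proj(n,p):
    K,Rm,t=cal(n); q=K@(Rm@np.array(p,float)+t); return q[:2]/q[2]
def st():
    o=env.get_obs(); q=o["eef_rot"]; 
    print(round(o["t"],2),np.round(o["tcp_pos"],4),np.round(q,4),np.round(o["joints"],3),np.round(o["wrist_force"],1),np.round(o["moment"],2),o["width"],o["grip_force"]); return o
E
python3 - <<'E'
from h import *
st()
for n in("top","side"):
    cv2.imwrite(f"pics/{n}0.png",env.capture(n)); K,Rm,t=cal(n); print(K[0,0],-Rm.T@t)
E
```

```text
pics
0.0 [ 0.215  -0.5057  0.2305] [-9.000e-04  9.799e-01  1.996e-01 -0.000e+00] [-1.372  0.259  1.536 -0.     1.348 -0.203] [0.7 0.6 0.1] [0.02 0.01 0.01] 0.08537681152098653 0.0
618.9342740574348 [0.50190221 0.01372517 1.53470712]
445.15323218331434 [0.1686691  0.74287548 0.74579805]
```

View pics/top0.png

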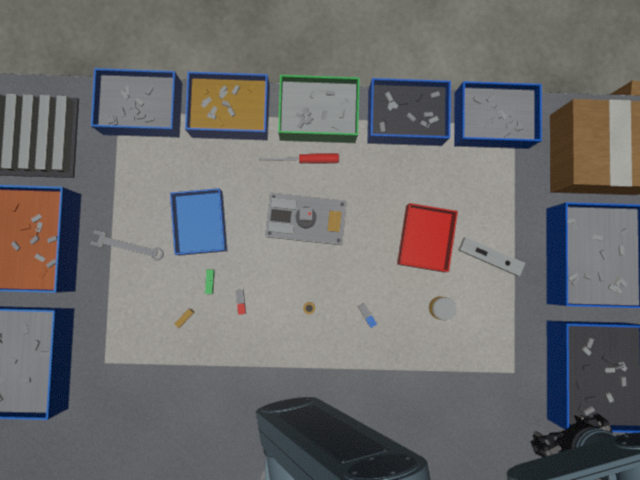

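View pics/side0.png

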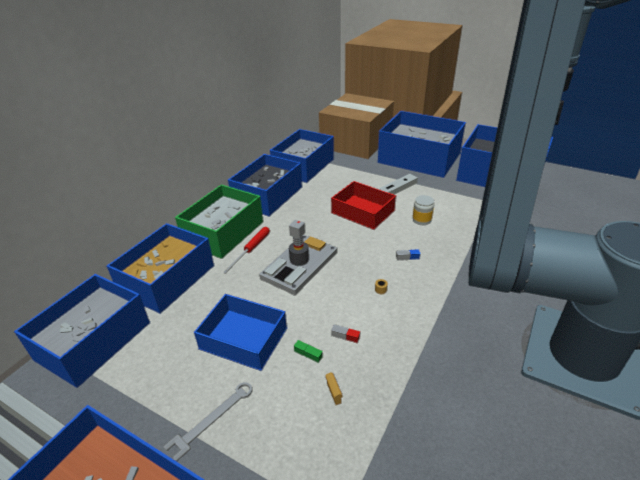

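The top view shows:
- Bars: blue bar (367,315) and red bar (241,302).
- Look-alikes: green bar (210,281), brass barrel (185,318) and the red screwdriver (320,158). The bigger blue part bins at the edges could be taken for the small bins.
- Small bins: blue at (199,221), red at (428,238).
- Jig: spindle at about (306,214).

I choose the two-tone bars and the empty bins beside the jig. Next I measure them and check with a crop.

```bash
cat > m.py <<'E'
from h import *
im=cv2.imread("pics/top0.png"); hsv=cv2.cvtColor(im,cv2.COLOR_BGR2HSV); 
def big(m,roi):
    x0,y0,x1,y1=roi; mm=np.zeros_like(m); mm[y0:y1,x0:x1]=m[y0:y1,x0:x1]
    c=max(cv2.findContours(mm,cv2.RETR_EXTERNAL,cv2.CHAIN_APPROX_NONE)[0],key=cv2.contourArea); return c
H,S,V=cv2.split(hsv)
red=((((H<8)|(H>172))&(S>130)&(V>80))*255).astype(np.uint8)
blue=(((H>100)&(H<125)&(S>120)&(V>80))*255).astype(np.uint8)
bg=np.median(im[330:360,260:340].reshape(-1,3),0); print("bg",bg)
for nm,m,roi in(("red",red,(228,285,255,320)),("blue",blue,(350,298,385,335))):
    ce=big(m,roi); M=cv2.moments(ce); e=px("top",M["m10"]/M["m00"],M["m01"]/M["m00"],.018)
    d=np.abs(im.astype(float)-bg).max(2); full=((d>40)*255).astype(np.uint8)
    cf=big(full,roi); r=cv2.minAreaRect(cf)
    b=np.array([px("top",*p,.018)[:2] for p in cv2.boxPoints(r)])
    s=[b[1]-b[0],b[2]-b[1]]; s.sort(key=np.linalg.norm); L=s[1]; c=b.mean(0)
    if L@(e[:2]-c)<0: L=-L
    print(nm,"ctr",c.round(4),"end",e[:2].round(4),"size",[np.linalg.norm(k).round(4) for k in s],"yaw",np.arctan2(L[1],L[0]).round(3),"yaw2",np.arctan2(*(e[:2]-c)[::-1]).round(3))
for nm,m,roi in(("binred",red,(390,195,465,280)),("binblue",blue,(160,180,235,262))):
    r=cv2.minAreaRect(big(m,roi)); b=np.array([px("top",*p,.055)[:2] for p in cv2.boxPoints(r)])
    s=[b[1]-b[0],b[2]-b[1]]; print(nm,b.mean(0).round(4),[np.linalg.norm(k).round(3) for k in s],[np.arctan2(k[1],k[0]).round(3) for k in s])
print("head proj guess",px("top",307,213,.132))
a=cv2.resize(im[190:245,260:352],None,fx=8,fy=8,interpolation=cv2.INTER_CUBIC)[:, :400*2][:300+140]
b=cv2.resize(im[265:335,165:265],None,fx=4,fy=4); c=cv2.resize(im[280:350,330:430],None,fx=4,fy=4)
bot=np.hstack([b,c])[:160+120]
cv2.imwrite("pics/c1.png",cv2.resize(np.vstack([cv2.resize(a,(800,478)),bot]),(800,600)) if 0 else np.vstack([cv2.resize(a,(560,320)).copy() if 0 else cv2.copyMakeBorder(a[:,:736][60:380],0,0,0,64,cv2.BORDER_CONSTANT),bot]))
E
python3 m.py
```

```text
bg [147. 153. 154.]
red ctr [0.4324 0.1725] end [0.4301 0.173 ] size [np.float64(0.0191), np.float64(0.0294)] yaw -2.962 yaw2 2.954
blue ctr [ 0.4079 -0.1426] end [ 0.4075 -0.1429] size [np.float64(0.0176), np.float64(0.0257)] yaw -2.575 yaw2 -2.641
binred [ 0.6138 -0.272 ] [np.float64(0.15), np.float64(0.123)] [np.float64(-0.136), np.float64(-1.694)]
binblue [0.6361 0.2809] [np.float64(0.121), np.float64(0.149)] [np.float64(-1.459), np.float64(-3.022)]
head proj guess [0.65518823 0.01936962 0.132     ]
```

View pics/c1.png

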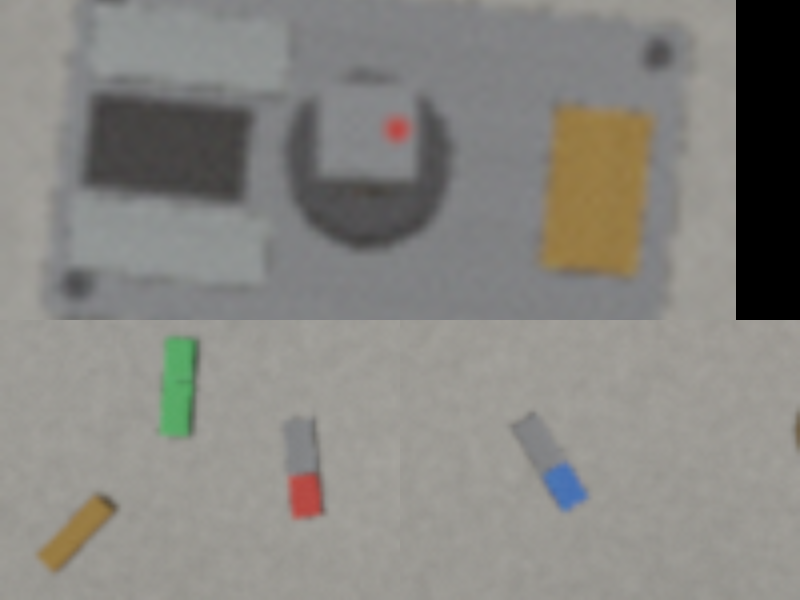

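```bash
cat >> h.py <<'E'
def to(x,y,z,psi=None):
    o=st(); Rt=R.from_quat(np.roll(o["eef_rot"],-1)); p=np.array(o["tcp_pos"]); xa=Rt.as_matrix()[:,0]; ps=np.arctan2(xa[1],xa[0])
    th=0 if psi is None else ps-psi
    Rn=Rt*R.from_rotvec([0,0,th])
    print("psi %.3f turn_z %.3f then shift cm"%(ps,th),(Rn.inv().apply(np.array([x,y,z])-p)*100).round(2), "tilt",Rt.as_matrix()[:,2].round(4))
E
python3 - <<'E'
from h import *
im=cv2.imread("pics/top0.png"); g=cv2.GaussianBlur(im,(3,3),0).astype(float)
bg=np.array([147,153,154.])
for nm,(x0,y0,x1,y1) in dict(red=(228,283,256,321),blue=(350,296,386,335)).items():
    d=np.abs(g-bg).max(2)[y0:y1,x0:x1]; m=((d>20)*255).astype(np.uint8); m=cv2.morphologyEx(m,cv2.MORPH_OPEN,np.ones((3,3),np.uint8))
    c=max(cv2.findContours(m,0,1)[0],key=cv2.contourArea); r=cv2.minAreaRect(c); b=np.array([px("top",u+x0,v+y0,.018)[:2] for u,v in cv2.boxPoints(r)])
    s=sorted([b[1]-b[0],b[2]-b[1]],key=np.linalg.norm); L=s[1]; print(nm,b.mean(0).round(4),[np.linalg.norm(k).round(4) for k in s],"yaw mod pi",(np.arctan2(L[1],L[0])%np.pi).round(3))
for nm,a,b in(("red",(165+300.5/4,265+98/4),(165+308/4,265+197/4)),("blue",(330+125/4,280+99/4),(330+177/4,280+182/4))):
    A,B=px("top",*a,.019),px("top",*b,.019); d=B-A; print("eye",nm,((A+B)/2)[:2].round(4),np.linalg.norm(d).round(4),(np.arctan2(d[1],d[0])%np.pi).round(3))
h=px("top",305.75,214.2,.132); dd=px("top",260+397/8,197.5+130/8,.132)-h; print("head",h.round(4),"dot",dd.round(4))
# side cross-check
s=cv2.imread("pics/side0.png"); print("side head proj",proj("side",h),"centre",proj("side",h-[0,0,.015]),"boss",proj("side",[h[0],h[1],.062]))
e=px("top",312.1,220.25,.132)-px("top",299.4,220.25,.132); print("imgx dir yaw",np.arctan2(e[1],e[0]))
for nm,p in(("red",(.43,.1725)),("blue",(.4079,-.1426))): print(nm,proj("side",[*p,.018]))
to(.422,-.136,.08,.56)
x=cv2.resize(s[210:280,260:340],None,fx=7,fy=7,interpolation=cv2.INTER_CUBIC); cv2.imwrite("pics/s1.png",x)
E
```

```text
red [0.4446 0.1735] [np.float64(0.0194), np.float64(0.0555)] yaw mod pi 0.038
blue [ 0.4209 -0.1332] [np.float64(0.021), np.float64(0.0611)] yaw mod pi 0.615
eye red [0.4461 0.1733] 0.0599 0.114
eye blue [ 0.4221 -0.1352] 0.0592 0.587
head [0.6524 0.0221 0.132 ] dot [ 0.0013 -0.0088  0.    ]
side head proj [296.72404945 223.28373501] centre [297.08283431 228.36992212] boss [298.34787938 246.30338808]
imgx dir yaw -1.541326175222187
red [352.46779714 332.16452092]
blue [413.63074285 251.38858064]
0.1 [ 0.215  -0.5057  0.2306] [-8.000e-04  9.799e-01  1.995e-01  0.000e+00] [-1.372  0.259  1.536  0.     1.348 -0.203] [ 0.8  0.2 -0.3] [ 0.01 -0.01  0.05] 0.08529856513212299 0.0
psi 0.402 turn_z -0.158 then shift cm [ 37.16 -20.31  15.11] tilt [-3.0e-04  1.6e-03 -1.0e+00]
```

View pics/s1.png

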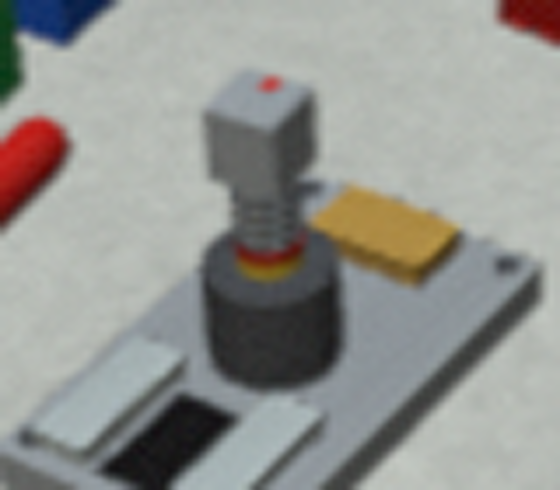

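The crop confirms the square head with the red dot, at side pixel (297,224), which is within 1 px of the projection. The yellow and red bands sit just above the boss. Bars measure about 60 x 19 mm, as specified. Going to the blue bar.

Request:
apply_moves --motion '[[[0,0,0],[0,0,-0.1]],[[0,0,0],[0,0,-0.1]],[[4.2,-2.1,0],[0,0,0]],[[4.2,-2.1,0],[0,0,0]],[[4.2,-2.1,0],[0,0,0]]]' --claw 0.45

```text
t: 0.6
tcp_pos: [0.2835, -0.3814, 0.2307]
eef_rot: [-0.001, 0.955, 0.296, 0.0]
wrist_force: [1.2, -0.1, 0.2]
width: 0.0472
grip_force: 0.0
```

Request:
apply_moves --motion '[[[4.2,-2.1,0],[0,0,0]],[[4.2,-2.1,0],[0,0,0]],[[4.2,-2.1,0],[0,0,0]],[[4.2,-2.1,1],[0,0,0]],[[4.2,-2.1,3],[0,0,0]]]'

```text
t: 1.1
tcp_pos: [0.3966, -0.1807, 0.1959]
eef_rot: [0.002, 0.955, 0.296, 0.002]
wrist_force: [1.0, -0.7, -0.4]
width: 0.0472
grip_force: 0.0
```

```bash
python3 -c "
from h import *
to(.4215,-.1345,.004,.6)"
```

```text
1.1 [ 0.3966 -0.1807  0.1959] [0.0022 0.955  0.2965 0.0016] [-0.685  0.077  1.849  0.     1.211  0.284] [ 1.  -0.7 -0.4] [-0.03 -0.06  0.  ] 0.04716730295548298 0.0
psi 0.602 turn_z 0.002 then shift cm [ 4.63 -2.51 19.19] tilt [ 0.0044 -0.0032 -1.    ]
```

Request:
apply_moves --motion '[[[4.4,-2.1,0],[0,0,0]],[[0,0,5],[0,0,0]],[[0,0,5],[0,0,0]],[[0,0,3],[0,0,0]],[[0,0,0],[0,0,0]]]'

```text
t: 1.6
tcp_pos: [0.4158, -0.1371, 0.0607]
eef_rot: [-0.004, 0.955, 0.297, -0.003]
wrist_force: [-0.7, 0.2, -0.9]
width: 0.0469
grip_force: 0.0
```

```bash
python3 -c "
from h import *
to(.4215,-.1345,.004,.6)
cv2.imwrite('pics/t2.png',cv2.resize(env.capture('side')[190:300,350:480],None,fx=5,fy=5))"
```

```text
1.6 [ 0.4158 -0.1371  0.0607] [-0.0037  0.955   0.2967 -0.0031] [-0.574  0.269  2.008 -0.     0.875  0.394] [-0.7  0.2 -0.9] [0.01 0.02 0.01] 0.04690592474353416 0.0
psi 0.602 turn_z 0.002 then shift cm [0.64 0.16 5.67] tilt [-0.0081  0.0052 -1.    ]
```

View pics/t2.png

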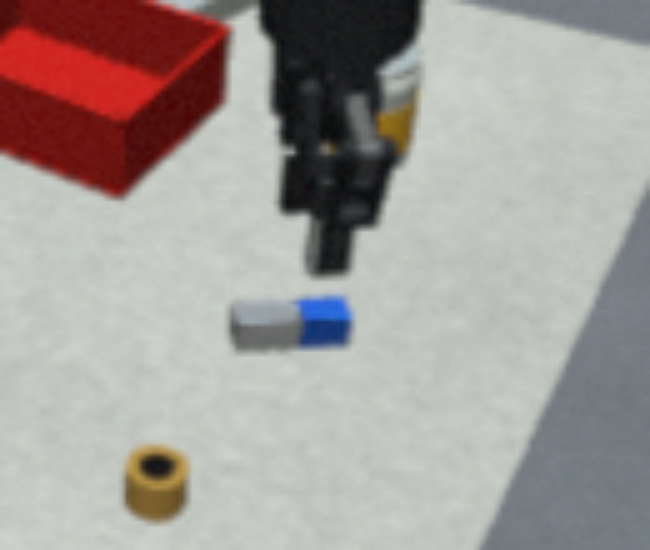

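The gripper is just above the blue bar, centred on it. Descending.

Request:
apply_moves --motion '[[[0.3,0.1,2],[0,0,0]],[[0,0,2],[0,0,0]],[[0,0,1],[0,0,0]],[[0,0,0],[0,0,0]],[[0,0,0],[0,0,0]]]'

```text
t: 2.15
tcp_pos: [0.4228, -0.1392, 0.0155]
eef_rot: [0.001, 0.955, 0.296, 0.001]
wrist_force: [-0.6, 0.5, -0.5]
width: 0.0472
grip_force: 0.0
```

```bash
python3 -c "
from h import *
to(.4215,-.1345,.004,.6)"
```

```text
2.15 [ 0.4228 -0.1392  0.0155] [6.000e-04 9.551e-01 2.963e-01 6.000e-04] [-0.57   0.354  2.04   0.     0.746  0.4  ] [-0.6  0.5 -0.5] [-0.03 -0.02 -0.06] 0.04715754903596485 0.0
psi 0.602 turn_z 0.002 then shift cm [ 0.16 -0.47  1.15] tilt [ 1.4e-03 -9.0e-04 -1.0e+00]
```

Request:
apply_moves --motion '[[[0.15,-0.4,0.6],[0,0,0]],[[0,0,0.5],[0,0,0]],[[0,0,0],[0,0,0]]]'

```text
t: 2.45
tcp_pos: [0.4206, -0.1341, 0.0031]
eef_rot: [-0.0, 0.955, 0.297, -0.0]
wrist_force: [0.4, -0.0, -0.8]
width: 0.0472
grip_force: 0.0
```

Request:
apply_moves --motion '[[[0,0,0],[0,0,0]],[[0,0,0],[0,0,0]],[[0,0,0],[0,0,0]],[[0,0,0],[0,0,0]]]' --claw 1

```text
t: 2.85
tcp_pos: [0.4213, -0.1346, 0.0037]
eef_rot: [0.0, 0.955, 0.296, 0.0]
wrist_force: [-0.1, 0.4, 4.6]
width: 0.0167
grip_force: 58.9
```

```bash
python3 -c "
from h import *
to(.614,-.272,.15,.0)"
```

```text
2.85 [ 0.4213 -0.1346  0.0037] [2.000e-04 9.551e-01 2.964e-01 2.000e-04] [-0.563  0.373  2.055  0.     0.713  0.406] [-0.1  0.4  4.6] [0.01 0.18 0.01] 0.01667586468498486 58.87505292892456
psi 0.602 turn_z 0.602 then shift cm [ 19.28  13.74 -14.61] tilt [ 5.e-04 -3.e-04 -1.e+00]
```

Request:
apply_moves --motion '[[[0,0,-4],[0,0,0]],[[0,0,-5],[0,0,0]],[[0,0,-5],[0,0,0]],[[4.1,-2.2,-1],[0,0,0]],[[4.1,-2.2,0],[0,0,0]]]'

```text
t: 3.35
tcp_pos: [0.466, -0.0527, 0.1565]
eef_rot: [0.002, 0.956, 0.294, 0.003]
wrist_force: [1.0, -0.6, -0.8]
width: 0.0165
grip_force: 58.8
```

Request:
apply_moves --motion '[[[4.1,-2.2,0],[0,0,0]],[[4.1,-2.2,0],[0,0,0]],[[4.1,-2.2,0],[0,0,0]],[[4.1,-2.2,0],[0,0,0]],[[4.1,-2.2,0],[0,0,0]]]'

```text
t: 3.85
tcp_pos: [0.5708, 0.1569, 0.153]
eef_rot: [-0.0, 0.955, 0.296, -0.0]
wrist_force: [0.7, 0.4, -1.1]
width: 0.0166
grip_force: 58.8
```

Request:
apply_moves --motion '[[[4.1,-2.2,0],[0,0,0]],[[4.1,-2.2,0],[0,0,0]],[[4.1,-2.2,0],[0,0,0]],[[0,0,0],[0,0,0]]]'

```text
t: 4.25
tcp_pos: [0.6355, 0.2843, 0.1516]
eef_rot: [-0.001, 0.954, 0.298, 0.0]
wrist_force: [0.1, -0.3, -1.3]
width: 0.0165
grip_force: 58.8
```

```bash
python3 -c "
from h import *
to(.636,.281,.018)"
```

```text
4.25 [0.6355 0.2843 0.1516] [-1.000e-03  9.544e-01  2.984e-01  4.000e-04] [0.26  0.573 1.251 0.002 1.317 1.224] [ 0.1 -0.3 -1.3] [0.02 0.03 0.01] 0.016456286244766746 58.76982808113098
psi 0.606 turn_z 0.000 then shift cm [-0.16  0.32 13.36] tilt [ 1.0e-04  2.1e-03 -1.0e+00]
```

Request:
apply_moves --motion '[[[0,0.2,4],[0,0,0]],[[0,0,4],[0,0,0]],[[0,0,4],[0,0,0]],[[0,0,1.8],[0,0,0]],[[0,0,0],[0,0,0]]]'

```text
t: 4.75
tcp_pos: [0.6323, 0.2759, 0.0109]
eef_rot: [-0.0, 0.955, 0.296, -0.004]
wrist_force: [-0.1, -0.4, -0.6]
width: 0.0167
grip_force: 58.8
```

Request:
apply_moves --motion '[[[0,0,0],[0,0,0]]]'

```text
t: 4.85
tcp_pos: [0.6356, 0.277, 0.0155]
eef_rot: [0.0, 0.955, 0.296, -0.0]
wrist_force: [0.5, 0.5, 0.5]
width: 0.0167
grip_force: 58.8
```

Request:
apply_moves --motion '[[[0,0,0],[0,0,0]],[[0,0,0],[0,0,0]],[[0,0,0],[0,0,0]]]' --claw 0.5

```text
t: 5.15
tcp_pos: [0.6365, 0.2776, 0.0172]
eef_rot: [0.0, 0.955, 0.296, 0.001]
wrist_force: [-0.3, -1.6, -0.0]
width: 0.0429
grip_force: 0.0
```

Request:
apply_moves --motion '[[[0,0,-3],[0,0,0]],[[0,0,-5],[0,0,0]],[[0,0,-5],[0,0,0]],[[0,0,0],[0,0,0]]]'

```text
t: 5.55
tcp_pos: [0.6405, 0.2788, 0.1559]
eef_rot: [0.0, 0.955, 0.296, 0.009]
wrist_force: [1.0, -0.0, 0.6]
width: 0.0429
grip_force: 0.0
```

```bash
python3 -c "
from h import *
to(.4455,.1733,.1,.09)
cv2.imwrite('pics/side3.png',env.capture('side'))"
```

```text
5.55 [0.6405 0.2788 0.1559] [4.000e-04 9.550e-01 2.965e-01 8.500e-03] [0.251 0.564 1.256 0.    1.305 1.22 ] [ 1.  -0.   0.6] [ 0.02 -0.03 -0.01] 0.04287260294400663 0.0
psi 0.602 turn_z 0.512 then shift cm [-20.46   8.77   5.22] tilt [ 0.0165  0.0043 -0.9999]
```

View pics/side3.png

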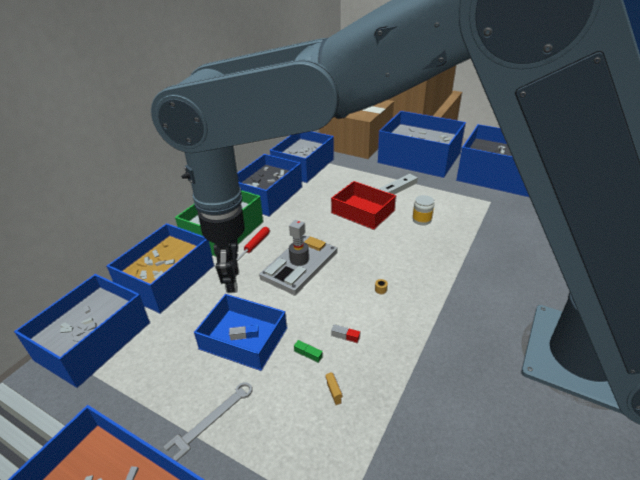

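The blue bar lies in the blue bin at (243,331). Now the red bar.

Request:
apply_moves --motion '[[[0,0,0],[0,0,0.13]],[[0,0,0],[0,0,0.13]],[[0,0,0],[0,0,0.13]],[[0,0,0],[0,0,0.12]],[[-4.1,1.75,0],[0,0,0]]]'

```text
t: 6.1
tcp_pos: [0.599, 0.257, 0.143]
eef_rot: [-0.0, 0.999, 0.044, 0.001]
wrist_force: [0.1, 0.5, 1.0]
width: 0.0427
grip_force: 0.0
```

Request:
apply_moves --motion '[[[-4.1,1.75,0],[0,0,0]],[[-4.1,1.75,0],[0,0,0]],[[-4.1,1.75,1.5],[0,0,0]],[[-4,1.75,3],[0,0,0]],[[0,0,4],[0,0,0]]]'

```text
t: 6.6
tcp_pos: [0.4374, 0.1712, 0.0621]
eef_rot: [0.0, 0.999, 0.046, -0.001]
wrist_force: [0.3, -0.2, -1.1]
width: 0.0423
grip_force: 0.0
```

Request:
apply_moves --motion '[[[0,0,2],[0,0,0]],[[0,0,1],[0,0,0]],[[0,0,0],[0,0,0]],[[0,0,0],[0,0,0]]]'

```text
t: 7.0
tcp_pos: [0.4433, 0.1729, 0.0325]
eef_rot: [-0.0, 0.999, 0.046, 0.0]
wrist_force: [0.5, 0.2, 0.0]
width: 0.0427
grip_force: 0.0
```

```bash
python3 -c "
from h import *
to(.4455,.1733,.004,.09)"
```

```text
7.0 [0.4433 0.1729 0.0325] [-0.000e+00  9.989e-01  4.600e-02  3.000e-04] [0.137 0.366 1.953 0.    0.822 1.616] [0.5 0.2 0. ] [ 0.02 -0.07  0.01] 0.0427208767015705 0.0
psi 0.092 turn_z 0.002 then shift cm [ 0.22 -0.02  2.85] tilt [ 7.e-04  1.e-04 -1.e+00]
```

Request:
apply_moves --motion '[[[0.2,0,1.5],[0,0,0]],[[0,0,1.3],[0,0,0]],[[0,0,0],[0,0,0]],[[0,0,0],[0,0,0]]]'

```text
t: 7.4
tcp_pos: [0.4453, 0.1731, 0.0049]
eef_rot: [-0.0, 0.999, 0.046, 0.001]
wrist_force: [-0.1, 0.8, -0.4]
width: 0.0429
grip_force: 0.0
```

Request:
apply_moves --motion '[[[0,0,0],[0,0,0]],[[0,0,0],[0,0,0]],[[0,0,0],[0,0,0]],[[0,0,0],[0,0,0]]]' --claw 1

```text
t: 7.8
tcp_pos: [0.4456, 0.1731, 0.0053]
eef_rot: [-0.0, 0.999, 0.046, 0.001]
wrist_force: [-1.1, 1.8, 4.7]
width: 0.0165
grip_force: 59.0
```

Request:
apply_moves --motion '[[[0,0,-4],[0,0,0]],[[0,0,-5],[0,0,0]],[[0,0,-5],[0,0,0]],[[0,0,0],[0,0,0]]]'

```text
t: 8.2
tcp_pos: [0.4493, 0.1737, 0.1513]
eef_rot: [-0.001, 0.999, 0.046, 0.007]
wrist_force: [1.2, -0.9, 0.0]
width: 0.0164
grip_force: 58.9
```

```bash
python3 -c "
from h import *
to(.614,-.272,.014)"
```

```text
8.2 [0.4493 0.1737 0.1513] [-7.000e-04  9.989e-01  4.600e-02  7.100e-03] [0.137 0.201 1.821 0.    1.105 1.615] [ 1.2 -0.9  0. ] [ 0.03 -0.09  0.05] 0.016376249650624213 58.93290996551514
psi 0.092 turn_z 0.000 then shift cm [12.11 45.9  13.87] tilt [ 0.014   0.002  -0.9999]
```

Request:
apply_moves --motion '[[[1,4.6,0],[0,0,0]],[[1,4.6,0],[0,0,0]],[[1,4.6,0],[0,0,0]],[[1,4.6,0],[0,0,0]],[[1,4.6,0],[0,0,0]]]'

```text
t: 8.7
tcp_pos: [0.5155, -0.0533, 0.1439]
eef_rot: [-0.0, 0.999, 0.046, 0.0]
wrist_force: [0.4, 0.0, -0.5]
width: 0.0164
grip_force: 59.0
```

Request:
apply_moves --motion '[[[1.5,4.6,0],[0,0,0]],[[1.5,4.6,0],[0,0,0]],[[1.5,4.6,0],[0,0,0]],[[1.5,4.6,0],[0,0,0]],[[1.5,4.5,0],[0,0,0]]]'

```text
t: 9.2
tcp_pos: [0.6113, -0.2746, 0.1434]
eef_rot: [-0.0, 0.999, 0.046, -0.0]
wrist_force: [1.0, 0.2, -0.9]
width: 0.0162
grip_force: 59.0
```

Request:
apply_moves --motion '[[[0,0,0],[0,0,0]],[[0,0,0],[0,0,0]]]'

```text
t: 9.4
tcp_pos: [0.6105, -0.2735, 0.1426]
eef_rot: [-0.001, 0.999, 0.045, -0.001]
wrist_force: [-0.1, -0.2, -0.3]
width: 0.0163
grip_force: 59.1
```

```bash
python3 -c "
from h import *
to(.614,-.272,.018)"
```

```text
9.4 [ 0.6105 -0.2735  0.1426] [-7.00e-04  9.99e-01  4.49e-02 -8.00e-04] [-0.588  0.534  1.34   0.     1.269  0.893] [-0.1 -0.2 -0.3] [0.05 0.   0.02] 0.0163185261919919 59.0820175409317
psi 0.090 turn_z 0.000 then shift cm [ 0.38 -0.1  12.46] tilt [-0.0017  0.0014 -1.    ]
```

Request:
apply_moves --motion '[[[0.3,0,4],[0,0,0]],[[0,0,4],[0,0,0]],[[0,0,3],[0,0,0]],[[0,0,1.5],[0,0,0]],[[0,0,0],[0,0,0]]]'

```text
t: 9.9
tcp_pos: [0.6124, -0.2701, 0.0168]
eef_rot: [-0.002, 0.999, 0.046, -0.002]
wrist_force: [0.3, 0.1, -0.1]
width: 0.0161
grip_force: 59.1
```

Request:
apply_moves --motion '[[[0,0,0],[0,0,0]]]'

```text
t: 10.0
tcp_pos: [0.6148, -0.2721, 0.0204]
eef_rot: [0.0, 0.999, 0.046, 0.001]
wrist_force: [-0.5, 0.1, 0.2]
width: 0.016
grip_force: 59.1
```

Request:
apply_moves --motion '[[[0,0,0],[0,0,0]],[[0,0,0],[0,0,0]],[[0,0,0],[0,0,0]]]' --claw 0.5

```text
t: 10.3
tcp_pos: [0.615, -0.273, 0.0207]
eef_rot: [0.001, 0.999, 0.046, 0.001]
wrist_force: [-0.6, -0.5, -0.1]
width: 0.0428
grip_force: 0.0
```

Request:
apply_moves --motion '[[[0,0,-3],[0,0,0]],[[0,0,-5],[0,0,0]],[[0,0,-5],[0,0,0]],[[0,0,-5],[0,0,0]],[[0,0,-4],[0,0,0]]]'

```text
t: 10.8
tcp_pos: [0.6146, -0.2728, 0.2436]
eef_rot: [0.001, 0.999, 0.046, 0.002]
wrist_force: [1.2, -0.1, -0.4]
width: 0.0428
grip_force: 0.0
```

```bash
python3 -c "
from h import *
to(.6524,.0221,.22)
im=env.capture('top');cv2.imwrite('pics/top4.png',im)
s=env.capture('side'); cv2.imwrite('pics/c4.png',np.hstack([cv2.resize(s[160:260,290:420],None,fx=4,fy=4)]))"
```

```text
10.8 [ 0.6146 -0.2728  0.2436] [0.0013 0.9989 0.0458 0.0018] [-0.583  0.473  1.192  0.     1.473  0.896] [ 1.2 -0.1 -0.4] [ 0.02  0.02 -0.02] 0.04279307442163363 0.0
psi 0.092 turn_z 0.000 then shift cm [  6.46 -29.03   2.3 ] tilt [ 0.0037 -0.0024 -1.    ]
```

View pics/c4.png

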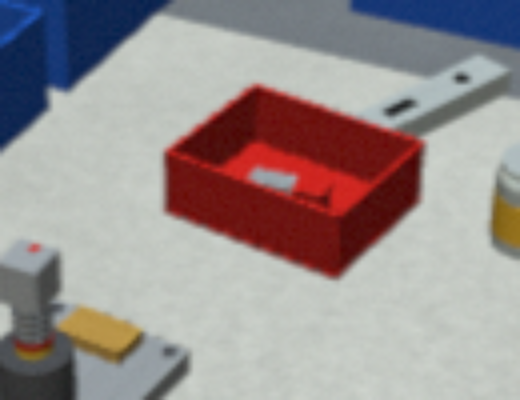

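Both bars are in their bins; the red bar's steel end shows at crop (272,180) and its red end at (312,190). Now to the spindle.

Request:
apply_moves --motion '[[[0,0,0],[0,0,0.07]],[[0.7,-4.9,0],[0,0,0]],[[0.7,-4.9,0],[0,0,0]],[[0.7,-4.9,0],[0,0,0]],[[0.7,-4.9,0],[0,0,0]]]'

```text
t: 11.4
tcp_pos: [0.6376, -0.0743, 0.2388]
eef_rot: [-0.0, 1.0, 0.01, -0.0]
wrist_force: [1.4, -0.1, 0.7]
width: 0.0427
grip_force: 0.0
```

Request:
apply_moves --motion '[[[0.7,-4.9,0],[0,0,0]],[[0.7,-4.9,0],[0,0,0]],[[0,0,4],[0,0,0]],[[0,0,2],[0,0,0]],[[0,0,0],[0,0,0]]]'

```text
t: 11.9
tcp_pos: [0.6471, 0.0234, 0.1751]
eef_rot: [-0.001, 1.0, 0.011, -0.004]
wrist_force: [-0.2, 0.0, 0.6]
width: 0.0427
grip_force: 0.0
```

Request:
apply_moves --motion '[[[0,0,0],[0,0,0]]]'

```text
t: 12.0
tcp_pos: [0.6497, 0.0222, 0.1792]
eef_rot: [-0.0, 1.0, 0.011, -0.0]
wrist_force: [-0.1, -0.7, 0.8]
width: 0.0426
grip_force: 0.0
```

```bash
python3 -c "
from h import *
to(.6524,.0221,.102,.02)"
```

```text
12.0 [0.6497 0.0222 0.1792] [-0.000e+00  9.999e-01  1.080e-02 -2.000e-04] [-0.137  0.472  1.35   0.     1.32   1.412] [-0.1 -0.7  0.8] [-0.   -0.01  0.01] 0.04259953109375767 0.0
psi 0.022 turn_z 0.002 then shift cm [0.28 0.02 7.72] tilt [-5.e-04  1.e-04 -1.e+00]
```

Request:
apply_moves --motion '[[[0.2,0,2],[0,0,0]],[[0,0,3],[0,0,0]],[[0,0,2.5],[0,0,0]],[[0,0,0],[0,0,0]],[[0,0,0],[0,0,0]]]'

```text
t: 12.5
tcp_pos: [0.6527, 0.0218, 0.1057]
eef_rot: [0.0, 1.0, 0.01, 0.001]
wrist_force: [0.7, 0.7, 1.4]
width: 0.0432
grip_force: 0.0
```

Request:
apply_moves --motion '[[[0,0,0],[0,0,0]],[[0,0,0],[0,0,0]],[[0,0,0],[0,0,0]]]' --claw 0.65

```text
t: 12.8
tcp_pos: [0.6527, 0.0224, 0.1058]
eef_rot: [0.0, 1.0, 0.011, 0.001]
wrist_force: [0.2, -0.0, 0.3]
width: 0.0297
grip_force: 0.3
```

```bash
python3 -c "
from h import *
to(.6524,.0221,.102,.02)
s=env.capture('side'); cv2.imwrite('pics/c5.png',cv2.resize(s[190:270,250:350],None,fx=6,fy=6,interpolation=cv2.INTER_CUBIC))
c=s[235:255,285:312].astype(int); y=(c[...,2]-c[...,0]>50)&(c[...,1]-c[...,0]>25); r=(c[...,2]-c[...,1]>50)
print('yellow',y.sum(),'red',r.sum())"
```

```text
12.8 [0.6527 0.0224 0.1058] [1.000e-04 9.999e-01 1.090e-02 1.400e-03] [-0.136  0.537  1.432  0.     1.169  1.413] [ 0.2 -0.   0.3] [ 0.09 -0.06  0.04] 0.02972125225520648 0.3310907632112503
psi 0.022 turn_z 0.002 then shift cm [-0.03  0.03  0.38] tilt [ 2.9e-03 -2.0e-04 -1.0e+00]
yellow 70 red 15
```

View pics/c5.png

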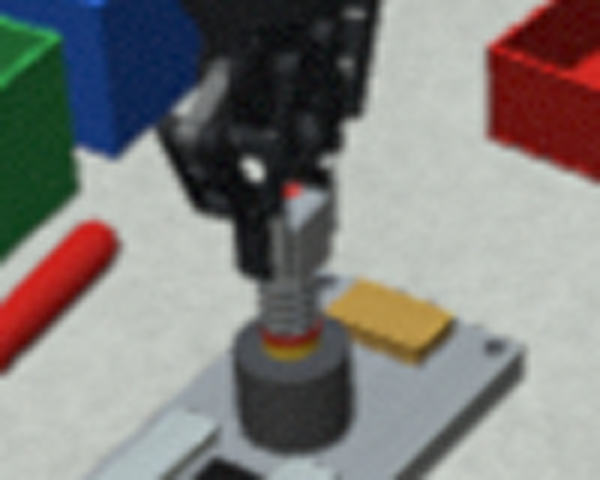

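Both bands show, yellow at crop (292,350) with red above it, and the fingers straddle the flats. I start backing off in 0.3 rad steps and measure the bands each time.

```bash
cat > b.py <<'E'
from h import *
o=st(); xa=R.from_quat(np.roll(o["eef_rot"],-1)).as_matrix()[:,0]; print("psi",np.arctan2(xa[1],xa[0]).round(3))
s=env.capture("side"); cv2.imwrite("pics/b_%05d.png"%round(o["t"]*100),s)
c=s[238:254,293:304].astype(int); B,G,Rr=c[...,0],c[...,1],c[...,2]
y=(Rr-B>45)&(G-B>25); r=(Rr-G>45)&~y
print("yel",y.sum(),"red",r.sum()); print("rows yel",y.sum(1),"red",r.sum(1))
E
python3 b.py
```

```text
12.85 [0.6524 0.0224 0.1053] [1.000e-04 9.999e-01 1.100e-02 1.100e-03] [-0.136  0.538  1.433  0.     1.169  1.413] [-0.8  0.6  0.5] [ 0.15 -0.05 -0.01] 0.029879226287706475 0.2942469622939825
psi 0.022
yel 23 red 11
rows yel [0 0 0 0 0 0 0 0 0 9 8 6 0 0 0 0] red [0 0 0 0 0 0 0 3 8 0 0 0 0 0 0 0]
```

Request:
apply_moves --motion '[[[0,0,0.4],[0,0,0]],[[0,0,0],[0,0,-0.14]],[[0,0,0],[0,0,-0.14]],[[0,0,0],[0,0,0]]]' --claw 0.645

```text
t: 13.3
tcp_pos: [0.6514, 0.0226, 0.0995]
eef_rot: [-0.0, 0.989, 0.151, -0.0]
wrist_force: [-0.5, 1.0, -0.0]
width: 0.0302
grip_force: 0.1
```

```bash
python3 b.py
```

```text
13.3 [0.6514 0.0226 0.0995] [-1.000e-04  9.885e-01  1.510e-01 -5.000e-04] [-0.136  0.543  1.439 -0.     1.16   1.131] [-0.5  1.  -0. ] [-0.03 -0.   -0.04] 0.030208037110239387 0.11489839242130984
psi 0.303
yel 21 red 13
rows yel [0 0 0 0 0 0 0 0 0 7 8 6 0 0 0 0] red [0 0 0 0 0 0 0 3 8 2 0 0 0 0 0 0]
```

Bands are readable and there is no drop yet.

Request:
apply_moves --motion '[[[0,0,0],[0,0,-0.14]],[[0,0,0],[0,0,-0.14]],[[0,0,0],[0,0,0]]]'

```text
t: 13.65
tcp_pos: [0.6515, 0.0222, 0.0998]
eef_rot: [0.0, 0.958, 0.286, -0.0]
wrist_force: [0.0, -0.4, 0.1]
width: 0.0301
grip_force: 0.0
```

```bash
python3 b.py
```

```text
13.65 [0.6515 0.0222 0.0998] [ 0.000e+00  9.583e-01  2.858e-01 -3.000e-04] [-0.136  0.543  1.438 -0.     1.161  0.855] [ 0.  -0.4  0.1] [ 0.01  0.01 -0.01] 0.0301103368876773 0.0
psi 0.58
yel 21 red 13
rows yel [0 0 0 0 0 0 0 0 0 7 8 6 0 0 0 0] red [0 0 0 0 0 0 0 3 8 2 0 0 0 0 0 0]
```

Request:
apply_moves --motion '[[[0,0,0],[0,0,-0.14]],[[0,0,0],[0,0,-0.14]],[[0,0,0],[0,0,0]]]'

```text
t: 14.0
tcp_pos: [0.6518, 0.0221, 0.1001]
eef_rot: [0.0, 0.909, 0.416, 0.0]
wrist_force: [0.8, -0.5, -0.4]
width: 0.0302
grip_force: 0.3
```

```bash
python3 b.py
```

```text
14.0 [0.6518 0.0221 0.1001] [2.000e-04 9.094e-01 4.159e-01 0.000e+00] [-0.137  0.543  1.438 -0.     1.161  0.576] [ 0.8 -0.5 -0.4] [ 0.02 -0.11 -0.01] 0.030159072206099074 0.3091730154119432
psi 0.858
yel 22 red 12
rows yel [0 0 0 0 0 0 0 0 0 8 8 6 0 0 0 0] red [0 0 0 0 0 0 0 3 8 1 0 0 0 0 0 0]
```

Request:
apply_moves --motion '[[[0,0,0],[0,0,-0.14]],[[0,0,0],[0,0,-0.14]],[[0,0,0],[0,0,0]]]'

```text
t: 14.35
tcp_pos: [0.6522, 0.022, 0.1002]
eef_rot: [0.0, 0.843, 0.538, 0.0]
wrist_force: [1.1, -1.0, -0.7]
width: 0.03
grip_force: 1.1
```

```bash
python3 b.py
```

```text
14.35 [0.6522 0.022  0.1002] [5.000e-04 8.427e-01 5.384e-01 2.000e-04] [-0.137  0.543  1.438 -0.     1.16   0.297] [ 1.1 -1.  -0.7] [-0.2  -0.29 -0.02] 0.030035495956650577 1.071657708089333
psi 1.137
yel 21 red 13
rows yel [0 0 0 0 0 0 0 0 0 7 8 6 0 0 0 0] red [0 0 0 0 0 0 0 3 8 2 0 0 0 0 0 0]
```

Request:
apply_moves --motion '[[[0,0,0],[0,0,-0.14]],[[0,0,0],[0,0,-0.14]],[[0,0,0],[0,0,0]]]' --claw 0.64

```text
t: 14.7
tcp_pos: [0.6522, 0.0224, 0.1002]
eef_rot: [0.0, 0.759, 0.651, 0.0]
wrist_force: [3.2, -0.4, -0.8]
width: 0.0306
grip_force: 1.3
```

```bash
python3 b.py
```

```text
14.7 [0.6522 0.0224 0.1002] [4.000e-04 7.593e-01 6.507e-01 4.000e-04] [-0.136  0.543  1.438  0.     1.16   0.017] [ 3.2 -0.4 -0.8] [-0.16 -0.36  0.02] 0.030591731979929485 1.3140443721204065
psi 1.417
yel 0 red 12
rows yel [0 0 0 0 0 0 0 0 0 0 0 0 0 0 0 0] red [0 0 0 0 0 0 0 0 0 1 7 4 0 0 0 0]
```

Drop detected: yellow is gone and the red band moved down by about 2 px (rows 246–249), with the tool at ψ≈1.42. The drop lies between tool ψ 1.14 and 1.42, with the head lagging by about 0.1. Now I re-centre slightly, follow down and turn forward.

Request:
apply_moves --motion '[[[0,0.06,0.5],[0,0,0]],[[0,0,0],[0,0,0.1]],[[0,0,0],[0,0,0.14]],[[0,0,0],[0,0,0.14]],[[0,0,0],[0,0,0]]]'

```text
t: 15.25
tcp_pos: [0.6524, 0.0227, 0.0948]
eef_rot: [-0.0, 0.869, 0.496, 0.0]
wrist_force: [2.3, -1.1, -0.5]
width: 0.0309
grip_force: 1.1
```

```bash
python3 b.py
```

```text
15.25 [0.6524 0.0227 0.0948] [-1.000e-04  8.685e-01  4.956e-01  1.000e-04] [-0.136  0.549  1.441  0.     1.151  0.398] [ 2.3 -1.1 -0.5] [-0.09 -0.35  0.04] 0.03089179631233676 1.074039313243702
psi 1.037
yel 0 red 14
rows yel [0 0 0 0 0 0 0 0 0 0 0 0 0 0 0 0] red [0 0 0 0 0 0 0 0 0 2 7 5 0 0 0 0]
```

Request:
apply_moves --motion '[[[0,0.1,0],[0,0,0]],[[0,0,0],[0,0,0.14]],[[0,0,0],[0,0,0.14]],[[0,0,0],[0,0,0.14]],[[0,0,0],[0,0,0.14]]]'

```text
t: 15.8
tcp_pos: [0.6522, 0.0223, 0.0945]
eef_rot: [-0.001, 0.972, 0.237, -0.001]
wrist_force: [0.1, 1.4, -0.6]
width: 0.0305
grip_force: 3.1
```

Request:
apply_moves --motion '[[[0,0,0],[0,0,0.14]],[[0,0,0],[0,0,0.14]],[[0,0,0],[0,0,0.14]],[[0,0,0],[0,0,0]]]'

```text
t: 16.2
tcp_pos: [0.6523, 0.0225, 0.0945]
eef_rot: [-0.001, 1.0, 0.031, -0.001]
wrist_force: [0.1, 1.0, -1.8]
width: 0.0307
grip_force: 0.9
```

```bash
python3 b.py
```

```text
16.2 [0.6523 0.0225 0.0945] [-5.000e-04  9.995e-01  3.090e-02 -1.000e-03] [-1.360e-01  5.500e-01  1.440e+00  1.000e-03  1.153e+00  1.372e+00] [ 0.1  1.  -1.8] [ 0.26 -0.08  0.04] 0.030704288691725458 0.851100645668339
psi 0.062
yel 0 red 10
rows yel [0 0 0 0 0 0 0 0 0 0 0 0 0 0 0 0] red [0 0 0 0 0 0 0 0 0 0 6 4 0 0 0 0]
```

Request:
apply_moves --motion '[[[0,-0.05,0],[0,0,0.14]],[[0,0,0],[0,0,0.14]],[[0,0,0],[0,0,0.14]],[[0,0,0],[0,0,0.14]],[[0,0,0],[0,0,0.14]]]' --claw 0.635

```text
t: 16.75
tcp_pos: [0.6519, 0.0236, 0.0943]
eef_rot: [-0.0, 0.949, -0.314, -0.002]
wrist_force: [-0.7, 4.2, -2.1]
width: 0.0307
grip_force: 1.8
```

Request:
apply_moves --motion '[[[0,0,0],[0,0,0.14]],[[0,0,0],[0,0,0.14]],[[0,0,0],[0,0,0.14]],[[0,0,0],[0,0,0.14]],[[0,0,0],[0,0,0.14]]]'

```text
t: 17.25
tcp_pos: [0.6533, 0.0232, 0.0949]
eef_rot: [-0.001, 0.784, -0.621, -0.0]
wrist_force: [2.4, 3.2, -1.9]
width: 0.0314
grip_force: 1.8
```

Request:
apply_moves --motion '[[[0,0,0],[0,0,0]]]'

```text
t: 17.35
tcp_pos: [0.6532, 0.0226, 0.095]
eef_rot: [-0.0, 0.785, -0.619, -0.0]
wrist_force: [2.0, 1.1, -1.1]
width: 0.0313
grip_force: 1.0
```

```bash
python3 b.py
```

```text
17.35 [0.6532 0.0226 0.095 ] [-1.000e-04  7.853e-01 -6.192e-01 -0.000e+00] [-0.136  0.55   1.439  0.     1.152  2.77 ] [ 2.   1.1 -1.1] [ 0.2  -0.27  0.06] 0.03130327510969366 0.9963389547192492
psi -1.335
yel 0 red 6
rows yel [0 0 0 0 0 0 0 0 0 0 0 0 0 0 0 0] red [0 0 0 0 0 0 0 0 0 0 2 4 0 0 0 0]
```

Request:
apply_moves --motion '[[[0,0,0],[0,0,0]],[[0,0,0],[0,0,0]],[[0,0,0],[0,0,0]]]' --claw 1

```text
t: 17.7
tcp_pos: [0.6537, 0.0224, 0.0954]
eef_rot: [-0.0, 0.785, -0.62, 0.0]
wrist_force: [3.9, 2.2, 0.5]
width: 0.0278
grip_force: 59.9
```

```bash
python3 b.py
```

```text
17.7 [0.6537 0.0224 0.0954] [-5.000e-04  7.849e-01 -6.196e-01  5.000e-04] [-0.136  0.55   1.438  0.     1.152  2.771] [3.9 2.2 0.5] [ 0.42 -0.66  0.05] 0.027759785256635177 59.856833070516586
psi -1.336
yel 0 red 5
rows yel [0 0 0 0 0 0 0 0 0 0 0 0 0 0 0 0] red [0 0 0 0 0 0 0 0 0 0 1 4 0 0 0 0]
```

Request:
apply_moves --motion '[[[0,0,0],[0,0,0]],[[0,0,0],[0,0,0]],[[0,0,0],[0,0,0]]]' --claw 0.4

```text
t: 18.05
tcp_pos: [0.6524, 0.022, 0.0948]
eef_rot: [0.001, 0.784, -0.62, -0.001]
wrist_force: [0.1, 1.1, 0.1]
width: 0.0507
grip_force: 0.0
```

```bash
python3 b.py
```

```text
18.05 [0.6524 0.022  0.0948] [ 7.000e-04  7.844e-01 -6.202e-01 -5.000e-04] [-1.370e-01  5.500e-01  1.440e+00 -1.000e-03  1.153e+00  2.773e+00] [0.1 1.1 0.1] [-0.02  0.03  0.02] 0.0506957540602512 0.0
psi -1.338
yel 0 red 4
rows yel [0 0 0 0 0 0 0 0 0 0 0 0 0 0 0 0] red [0 0 0 0 0 0 0 0 0 0 0 4 0 0 0 0]
```

Request:
apply_moves --motion '[[[0,-0.15,0.3],[0,0,-0.092]],[[0,0,0],[0,0,-0.14]],[[0,0,0],[0,0,-0.14]],[[0,0,0],[0,0,-0.14]],[[0,0,0],[0,0,-0.14]]]'

```text
t: 18.6
tcp_pos: [0.6543, 0.0225, 0.092]
eef_rot: [0.0, 0.943, -0.334, -0.0]
wrist_force: [-0.0, 0.1, 0.7]
width: 0.0514
grip_force: 0.0
```

Request:
apply_moves --motion '[[[0,0,0],[0,0,-0.14]],[[0,0,0],[0,0,-0.14]],[[0,0,0],[0,0,-0.14]],[[0,0,0],[0,0,-0.14]],[[0,0,0],[0,0,-0.14]]]'

```text
t: 19.1
tcp_pos: [0.6543, 0.0225, 0.092]
eef_rot: [0.0, 1.0, 0.01, -0.0]
wrist_force: [0.1, 0.0, -0.1]
width: 0.0512
grip_force: 0.0
```

Request:
apply_moves --motion '[[[0,0,0],[0,0,-0.14]],[[0,0,0],[0,0,-0.14]],[[0,0,0],[0,0,-0.14]],[[0,0,0],[0,0,-0.14]],[[0,0,0],[0,0,-0.14]]]'

```text
t: 19.6
tcp_pos: [0.6543, 0.0225, 0.092]
eef_rot: [-0.0, 0.936, 0.352, -0.0]
wrist_force: [-0.2, -0.8, -0.2]
width: 0.051
grip_force: 0.0
```

Request:
apply_moves --motion '[[[0,0,0],[0,0,-0.14]],[[0,0,0],[0,0,-0.14]],[[0,0,0],[0,0,-0.14]],[[0,0,0],[0,0,-0.14]],[[0,0,0],[0,0,-0.14]]]'

```text
t: 20.1
tcp_pos: [0.6543, 0.0225, 0.092]
eef_rot: [-0.0, 0.758, 0.652, -0.0]
wrist_force: [0.7, -0.1, -0.3]
width: 0.0511
grip_force: 0.0
```

Request:
apply_moves --motion '[[[0,0,0],[0,0,-0.14]],[[0,0,0],[0,0,-0.14]],[[0,0,0],[0,0,-0.14]],[[0,0,0],[0,0,-0.14]],[[0,0,0],[0,0,-0.14]]]'

```text
t: 20.6
tcp_pos: [0.6543, 0.0225, 0.092]
eef_rot: [-0.0, 0.489, 0.872, -0.0]
wrist_force: [0.3, 0.4, -0.5]
width: 0.0513
grip_force: 0.0
```

Request:
apply_moves --motion '[[[0,0,0],[0,0,-0.14]],[[0,0,0],[0,0,-0.14]],[[0,0,0],[0,0,-0.14]],[[0,0,0],[0,0,-0.14]],[[0,0,0],[0,0,-0.14]]]'

```text
t: 21.1
tcp_pos: [0.6543, 0.0225, 0.092]
eef_rot: [-0.0, 0.16, 0.987, -0.0]
wrist_force: [-0.6, -0.3, 0.1]
width: 0.0513
grip_force: 0.0
```

Request:
apply_moves --motion '[[[0,0,0],[0,0,-0.14]],[[0,0,0],[0,0,-0.14]],[[0,0,0],[0,0,-0.14]],[[0,0,0],[0,0,-0.14]],[[0,0,0],[0,0,0]]]'

```text
t: 21.6
tcp_pos: [0.6543, 0.0225, 0.092]
eef_rot: [-0.0, -0.116, 0.993, -0.0]
wrist_force: [-0.6, 0.6, -0.9]
width: 0.0513
grip_force: 0.0
```

```bash
python3 b.py; python3 -c "
from h import *
to(.6540,.0222,.092,3.375-2*np.pi)"
```

```text
21.6 [0.6543 0.0225 0.092 ] [-3.000e-04 -1.165e-01  9.932e-01 -1.000e-04] [-0.136  0.555  1.438 -0.     1.149 -1.94 ] [-0.6  0.6 -0.9] [ 0.01 -0.04 -0.02] 0.051309260280332974 0.0
psi -2.908
yel 0 red 4
rows yel [0 0 0 0 0 0 0 0 0 0 0 0 0 0 0 0] red [0 0 0 0 0 0 0 0 0 0 0 4 0 0 0 0]
21.65 [0.6544 0.0225 0.092 ] [-3.000e-04 -1.143e-01  9.934e-01 -0.000e+00] [-0.136  0.555  1.438 -0.     1.149 -1.935] [ 0.3  0.6 -0. ] [-0.01 -0.   -0.04] 0.0514801693986181 0.0
psi -2.912 turn_z -0.004 then shift cm [ 0.04 -0.02  0.  ] tilt [-5.e-04 -1.e-04 -1.e+00]
```

Request:
apply_moves --motion '[[[0,0,0],[0,0,0]],[[0,0,0],[0,0,0]],[[0,0,0],[0,0,0.14]],[[0,0,0],[0,0,0.14]],[[0,0,0],[0,0,0.14]]]' --claw 0.64

```text
t: 22.15
tcp_pos: [0.6539, 0.0231, 0.0918]
eef_rot: [-0.001, 0.097, 0.995, 0.0]
wrist_force: [-2.4, 1.1, -1.3]
width: 0.0309
grip_force: 2.1
```

Request:
apply_moves --motion '[[[0,0,0],[0,0,0.14]],[[0,0,0],[0,0,0.14]],[[0,0,0],[0,0,0.14]],[[0,0,0],[0,0,0.14]]]'

```text
t: 22.55
tcp_pos: [0.6538, 0.0232, 0.0914]
eef_rot: [-0.001, 0.369, 0.93, -0.0]
wrist_force: [-1.6, 0.9, -2.4]
width: 0.0305
grip_force: 2.0
```

Request:
apply_moves --motion '[[[0,0,0],[0,0,0.14]],[[0,0,0],[0,0,0.14]],[[0,0,0],[0,0,0.14]],[[0,0,0],[0,0,0.14]],[[0,0,0],[0,0,0.14]]]'

```text
t: 23.05
tcp_pos: [0.6539, 0.0232, 0.0912]
eef_rot: [-0.001, 0.665, 0.747, -0.0]
wrist_force: [-0.3, 0.9, -2.2]
width: 0.0305
grip_force: 2.1
```

```bash
python3 b.py
```

```text
23.05 [0.6539 0.0232 0.0912] [-1.000e-03  6.650e-01  7.468e-01 -4.000e-04] [-1.350e-01  5.560e-01  1.439e+00  1.000e-03  1.149e+00 -2.510e-01] [-0.3  0.9 -2.2] [ 0.16 -0.01  0.08] 0.030538701928940322 2.0591978158336133
psi 1.687
yel 0 red 0
rows yel [0 0 0 0 0 0 0 0 0 0 0 0 0 0 0 0] red [0 0 0 0 0 0 0 0 0 0 0 0 0 0 0 0]
```

Request:
apply_moves --motion '[[[0.05,0,0],[0,0,0.14]],[[0,0,0],[0,0,0.14]],[[0,0,0],[0,0,0.14]],[[0,0,0],[0,0,0.14]],[[0,0,0],[0,0,0.14]]]' --claw 0.63

```text
t: 23.6
tcp_pos: [0.6538, 0.023, 0.0914]
eef_rot: [-0.0, 0.88, 0.475, -0.001]
wrist_force: [-0.4, -0.0, -2.4]
width: 0.032
grip_force: 1.9
```

Request:
apply_moves --motion '[[[0,0,0],[0,0,0.14]],[[0,0,0],[0,0,0.14]],[[0,0,0],[0,0,0.14]],[[0,0,0],[0,0,0.14]],[[0,0,0],[0,0,0.14]]]'

```text
t: 24.1
tcp_pos: [0.6537, 0.0232, 0.0913]
eef_rot: [-0.0, 0.99, 0.144, -0.001]
wrist_force: [-0.7, -0.2, -2.8]
width: 0.0317
grip_force: 2.0
```

Request:
apply_moves --motion '[[[0,0,0],[0,0,0.14]],[[0,0,0],[0,0,0.14]],[[0,0,0],[0,0,0.14]],[[0,0,0],[0,0,0.14]],[[0,0,0],[0,0,0.14]]]'

```text
t: 24.6
tcp_pos: [0.6538, 0.0232, 0.0913]
eef_rot: [0.0, 0.979, -0.204, -0.001]
wrist_force: [-0.0, -0.1, -2.9]
width: 0.0317
grip_force: 2.0
```

Request:
apply_moves --motion '[[[0,0,0.1],[0,0,0]],[[0,0,0],[0,0,0]],[[0,0,0],[0,0,0]]]' --claw 0.6

```text
t: 24.9
tcp_pos: [0.6547, 0.0231, 0.0913]
eef_rot: [0.0, 0.98, -0.2, 0.0]
wrist_force: [-0.4, 1.0, -1.2]
width: 0.0344
grip_force: 0.0
```

```bash
python3 b.py; python3 -c "
from h import *
s=env.capture('side'); cv2.imwrite('pics/c6.png',cv2.resize(s[190:270,250:350],None,fx=6,fy=6,interpolation=cv2.INTER_CUBIC))
for z in(0,-.006,-.012): print(proj('side',[.654,.0222,.132+z]),proj('side',[.654,.0222,.102+z]))"
```

```text
24.9 [0.6547 0.0231 0.0913] [ 0.000e+00  9.798e-01 -2.001e-01  2.000e-04] [-0.135  0.556  1.439 -0.     1.146  1.839] [-0.4  1.  -1.2] [0.03 0.05 0.06] 0.03436497156038898 0.0
psi -0.403
yel 0 red 0
rows yel [0 0 0 0 0 0 0 0 0 0 0 0 0 0 0 0] red [0 0 0 0 0 0 0 0 0 0 0 0 0 0 0 0]
[296.12196998 223.11575902] [296.84322565 233.19972577]
[296.26818755 225.16004544] [296.98457654 235.17597046]
[296.41341189 227.19044526] [297.12498328 237.13901492]
```

View pics/c6.png

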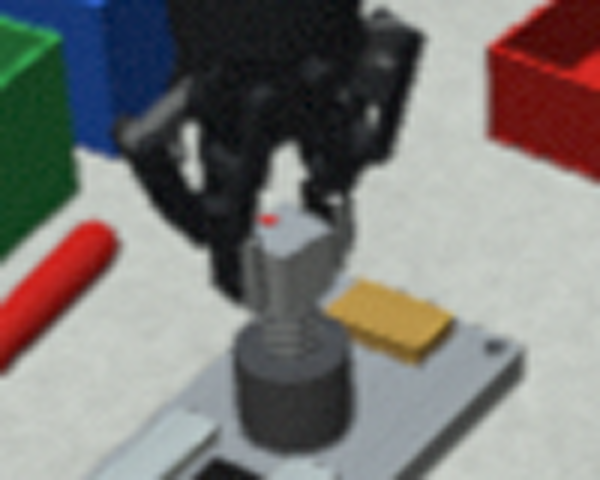

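Both bands are gone and the head top is at about (298,228), as predicted for -12 mm. The dot direction agrees too. Final hard grip.

Request:
apply_moves --motion '[[[0,0,0],[0,0,0]],[[0,0,0],[0,0,0]],[[0,0,0],[0,0,0]],[[0,0,0],[0,0,0]],[[0,0,0],[0,0,0]]]' --claw 1

```text
t: 25.5
tcp_pos: [0.6547, 0.023, 0.0915]
eef_rot: [0.0, 0.979, -0.202, 0.0]
wrist_force: [-2.4, -1.0, 5.1]
width: 0.0284
grip_force: 54.9
```

```bash
python3 b.py
```

```text
25.5 [0.6547 0.023  0.0915] [ 1.000e-04  9.795e-01 -2.016e-01  2.000e-04] [-0.135  0.556  1.439 -0.     1.147  1.842] [-2.4 -1.   5.1] [-0.16  0.38 -0.06] 0.028367833312340232 54.91093972697854
psi -0.406
yel 0 red 0
rows yel [0 0 0 0 0 0 0 0 0 0 0 0 0 0 0 0] red [0 0 0 0 0 0 0 0 0 0 0 0 0 0 0 0]
```

Request:
apply_moves --motion '[[[0,0,0],[0,0,0]],[[0,0,0],[0,0,0]],[[0,0,0],[0,0,0]]]'

```text
t: 25.85
tcp_pos: [0.6546, 0.0231, 0.0914]
eef_rot: [0.0, 0.979, -0.202, 0.0]
wrist_force: [-2.6, -0.8, 5.6]
width: 0.0284
grip_force: 54.9
```

```bash
python3 -c "
from h import *
st(); print(env.sign_off())"
```

```text
25.85 [0.6546 0.0231 0.0914] [ 1.000e-04  9.795e-01 -2.017e-01  2.000e-04] [-0.135  0.556  1.439 -0.     1.147  1.842] [-2.6 -0.8  5.6] [-0.21  0.37 -0.13] 0.028411835528082584 54.93960304185748
the job is handed in; nothing more can be done
None
```

I handed the job in at about 26 s: both bars are in the bins of their colours, and the spindle was backed off until it dropped, turned forward about one full turn (yellow and red bands both out of sight), and is still gripped by its head; no verdict came back.

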